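# Match the two clock weights on the balance

## Robot

A 6-joint arm with a two-finger parallel gripper is mounted at the origin on a cart in front of the work surface, level with it; the furniture and walls round the work are solid. World frame = base frame: x ahead of the robot, y to its left, z up, the work surface at z = 0. Lengths are in mm, angles in rad, forces in N, time in s.
With the tool pointing down it reaches from about 275 to 975 mm from the base axis. Payload 8.4 kg.
Tool frame: the origin (TCP) lies on the centre line of the jaws, within the pads' length; the fingertips stand 25 mm ahead of it and the grasp point (between the pads) lies 6 mm ahead of it; z points along the fingers, y is the line along which they close (so a half turn about z gives the same grasp; the last joint's range is limited). The gripper opens to 92 mm and grips with 3 to 60 N. Pads are 20 mm wide; open, the fingers measure 128 mm over their backs; the gripper's body (75 mm by 189 mm) begins 69 mm behind the grasp point.
Start: joints at [-1.127, 0.353, 1.633, -0, 1.155, -0.002], TCP at [269.486, -563.919, 239.583] pointing down, gripper open.
Joint ranges: [-2.63, 2.63], [-0.92, 2.1], [0.06, 2.66], [-1.3, 4.44], [0, 2.69], [-3.02, 3.02]. Speed limits (rad/s): [2.22, 2.22, 2.79, 3.14, 3.14, 3.14].

## Interface

Orientations are given as [roll, pitch, yaw] about the fixed x, y, z axes, in that order (R = Rz(yaw) Ry(pitch) Rx(roll)).
In Python, from workcell import env gives the robot as it stands. The module is installed in compiled form; this text tells all that it offers.
- The arm moves only by the tool step_arm, never from a script. Its argument "deltas" is a list of rows, each an object of numbers: "dx", "dy", "dz": the shift along the tool's x, y, z in cm; "roll": the turn about the tool's z in rad. In form: [{"dx": .., "dy": .., "dz": .., "roll": ..}, ...]. A call has 1 to 10 rows; each row shifts and turns the commanded pose from where the row before left it, along the tool's axes as they then stand; what a row does not reach is not made up. A row lasts 1/8 s, in which the tool goes at most 62.5 mm and 10.7 degrees, less where a joint would pass 70% of its speed; a pose out of reach is approached as far as the arm can. A call with a gripper value outside its range is refused whole. "claw" is the opening, from 0 (shut) to 1 (fully open), set as the call begins (left out, the last holds). The fingers move at their own pace and stop on an object; "force" is the grip in N (left out, the last holds). Time passes only in rows, so rows that do not move let the fingers close. It gives the time, the measured TCP pose, the force, the opening and the grip force at its end, in the units of the state.
- env.get_state(): the state, without advancing time (a new reading comes with each control period).
- env.get_image(name): name is "scene" or "top"; returns the picture (400x640x3 uint8, blue, green, red); there is no depth.
- env.camera_params(name): a dict with "mtx" (3x3 intrinsics, pixels), "k1" (the pictures are not rectified: a ray, as slopes to the right and down, at radius r is drawn at 1 + k1 r^2 times it, then the intrinsics apply), "world_from_camera" (4x4, takes a point from camera to world coordinates). Camera axes: x right, y down, z forward; pixel columns grow to the right and rows downward; lengths in mm; the calibration is good to about 2 mm. A picture is of the moment at which its call begins. camera_params takes no time and is no camera call.
- env.close_job(): hands the job in; it is judged then, once.
Trained networks look in the newest picture that a camera, given by its name, has taken for a name from the list of things; names that differ only in an ending like _2 or _b are one class to them, and where a whole thing is asked for, a point or a joint stands for the part that bears it (a point fixed in the world has none). Each returns a list of dicts, best first, with "conf" (0 to 1); they miss things now and then, are a little off and sometimes report something else, mostly with a low value. They report only what shows in the picture. A call takes as long as a camera call.
- env.find_in(camera, thing): "centre" ([x, y, z] in mm, in world coordinates, good to about 4 mm: the middle of the surface that is visible of it).
The state is a dict: "time_s": time; "joint_pos": joint angles; "joint_velocities": joint speeds; "joint_torque": joint torques, N m; "position": TCP position; "orientation": TCP orientation; "contact_force": force on the tool from outside, world axes, zero at the start; "ft_torque": the same for the moment, N m; "gripper_width": finger opening in mm; "gripper_force": force on a finger pad.
Only numpy, scipy, OpenCV 4.12 (cv2) and the standard library are available. Lean on these libraries where they do the work, as an engineer would, in place of code of your own. Each camera call takes 0.05 s, during which the arm holds its last target. There are 200 camera calls.

## Task

The two brass clock weights on the pan balance have to match, but both trim rings are on the stem of one of them. Take the upper ring off, feel for the stem of the bare weight with it, thread it on and lower it gently until it lies on the brass before you let go, so that the beam comes to rest level with one ring on each weight. Never lean on the pans - the bearings are delicate - nor let the ring drop, and leave the other things where they are.

Things in the scene. Friction and masses are not known exactly. Their poses are not given: they have to be found in the camera images.
- balance: green cast base of the pan balance, fixed, origin under its middle; x to its back, y along the beam to its left, z up. On each pan stands a loose clock weight, NOT measured, upright, up to 10 mm off the pan's centre in x and in y: brass base 58 mm across, 36 mm high, 0.5 kg, with a flat-ended steel stem 8 mm thick whose end is 74 mm above the pan floor. One has both rings on its stem, the other is bare
- beam (a joint): tilt of the beam in rad: 0 = level, positive = left pan up, right pan down; stops at +0.09 and -0.09. Free on its knife edge; a weak spring levels it when both sides weigh the same, and 28 g of excess tips it by 0.02. A red-tipped pointer at its middle swings before a small white scale between the pans; the long red mark is level
- pan_left: left aluminium pan, 117 mm across, rim 3 mm; origin at the centre of its floor, axes as the balance. It stays horizontal and goes 10 mm up or down with the beam, 92 mm above the bench when level. With one ring in the hand, the pan of the bare weight starts at its top stop, pushes up with 1 to 4 N against the hand anywhere between its stops, and is hard at the lower stop
- pan_right: the same for the right pan, 220 mm from the left one
- ring_top: centre of the trim ring that starts uppermost (half-way up): brass, 54 mm across, 14 mm thick, hole 11 mm, 0.24 kg (within 4 percent), z along its axis. It starts threaded on one stem, lying on the other ring, 57 mm above the pan floor; the stem's end is then 10 mm above its top face. Lying on the brass of a weight its centre is 43 mm above the pan floor; balanced on the end of a stem it would be 81 mm above.
- ring_low: centre of the other, identical trim ring, which starts below it and lies on the brass of the same weight, 43 mm above the pan floor
- oil_jar: glass oil jar with a chrome neck, 74 mm across, 118 mm high, behind the balance; a bystander, origin at the centre of its underside
- dish: blue parts dish, 101 mm across, 16 mm high, behind the balance; a bystander
- loupe: black eye loupe, 36 mm across, 27 mm high, in front of the balance; a bystander
- tweezers: steel tweezers, 122 mm long, lying in front of the balance; a bystander

How it is judged:
By the outcome, as a careful person would: the job done as asked, in the order asked, and still so for the second after the job is handed in, with the robot touching nothing.
It also fails if it takes over 72 s, if anything falls off the work surface, if the arm or the gripper's body presses on something with over 40 N, if the wrist force passes 120 N, or if a joint passes its speed limit or range.

## Working session

There is one attempt and no reset: what is moved stays moved. The work goes in short steps, Python scripts to look and compute and a tool call to move; the robot and the scene stay as the last step left them, time stands still between calls to the robot, and variables do not carry over. Pictures are saved under pics/ and viewed, at most 10 in all, crops included, and the job is handed in when it is done.

Besides the shell and the picture viewer there is one more tool, called after ">>>" in YAML: its name, and indented under it one key for each argument. step_arm: Moves the arm, as the interface text tells. Its arguments: {"type":"object","properties":{"deltas":{"type":"array","items":{"type":"object","properties":{"dx":{"type":"number"},"dy":{"type":"number"},"dz":{"type":"number"},"roll":{"type":"number"}}}},"claw":{"type":"number"},"force":{"type":"number"}},"required":["deltas"]}

```bash
mkdir -p pics; cat > h.py <<'E'
from workcell import env
import numpy as np, cv2
def cam(n):
    p=env.camera_params(n); return np.array(p['mtx']),p['k1'],np.array(p['world_from_camera'])
def proj(n,P):
    K,k,T=cam(n); c=np.linalg.inv(T)@np.append(P,1); s=c[:2]/c[2]; s=s*(1+k*(s@s)); return K[:2,:2]@s+K[:2,2]
def at(n,uv,z):
    K,k,T=cam(n); d=np.linalg.inv(K[:2,:2])@(np.array(uv,float)-K[:2,2]); s=d.copy()
    for _ in range(20): s=d/(1+k*(s@s))
    r=T[:3,:3]@np.append(s,1); o=T[:3,3]; return o+r*(z-o[2])/r[2]
E
python3 - <<'E'
from h import *
np.set_printoptions(precision=1,suppress=True)
for n in('scene','top'):
    cv2.imwrite(f'pics/{n}0.png',env.get_image(n))
    print(n,cam(n)[2],cam(n)[0][0,0])
    for t in('balance','beam','pan_left','pan_right','ring_top','ring_low','oil_jar','loupe'):
        print(t,[(np.array(d['centre']),round(d['conf'],2)) for d in env.find_in(n,t)[:3]])
print(env.get_state())
E
```

```text
scene [[   0.6   -0.5    0.7   41.5]
 [  -0.8   -0.3    0.5 -434. ]
 [  -0.    -0.8   -0.6  639.1]
 [   0.     0.     0.     1. ]] 423.623897607146
balance [(array([551.5, -44.8,  54.9]), 0.81)]
beam [(array([554.2, -25.3,  61.9]), 0.79), (array([715.7,  56. ,  57.5]), 0.23)]
pan_left [(array([528.3,  68.8,  87.3]), 0.86), (array([717.1,  57.6,  55.5]), 0.65)]
pan_right [(array([ 568.5, -143.4,  102.7]), 0.98)]
ring_top [(array([536.1,  61. , 150.3]), 0.8)]
ring_low [(array([521.7,  46.1, 122. ]), 0.51), (array([539.8,  61.7, 148.2]), 0.47)]
oil_jar [(array([716.8,  57.7,  56.4]), 0.88), (array([538.7,  59.8, 147.8]), 0.41)]
loupe [(array([ 501.8, -143.3,   20.1]), 0.8)]
top [[  0.   -1.    0.1 527.4]
 [ -1.   -0.   -0.  -17.3]
 [  0.   -0.1  -1.  964.7]
 [  0.    0.    0.    1. ]] 424.56186713088294
balance [(array([567.1, -35.3,  81.8]), 0.75)]
beam []
pan_left [(array([546.5,  64.4, 144.4]), 0.62), (array([544.7,  82.2,  86.7]), 0.56)]
pan_right [(array([542.7,  68.1, 144. ]), 0.67), (array([ 589.7, -131.8,   96.5]), 0.66)]
ring_top []
ring_low []
oil_jar [(array([725.4,  66. ,  52.3]), 0.74)]
loupe [(array([ 501.7, -137.9,   22.5]), 0.57)]
{'time_s': 0.9, 'joint_pos': array([-1.1,  0.4,  1.6, -0. ,  1.2, -0. ]), 'joint_velocities': array([-0., -0., -0.,  0., -0., -0.]), 'joint_torque': array([ -0. , -59.4, -33.5,   0.1,   0. ,  -0. ]), 'position': array([ 269.5, -563.9,  239.6]), 'orientation': array([-3.1,  0. ,  0.4]), 'contact_force': array([-0.1, -0.4, -0. ]), 'ft_torque': array([ 0.,  0., -0.]), 'gripper_force': 0.0, 'gripper_width': 92.00178416108687}
```

View pics/scene0.png

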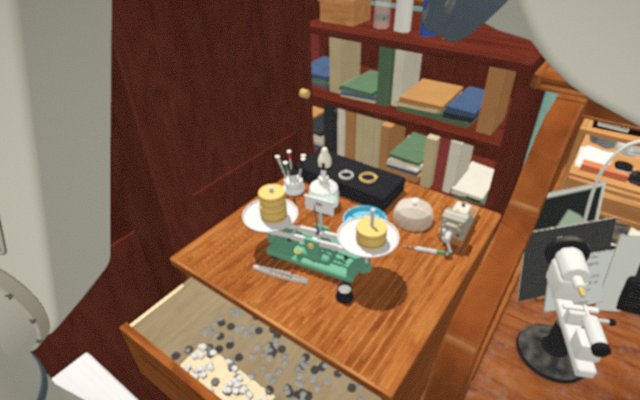

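View pics/top0.png

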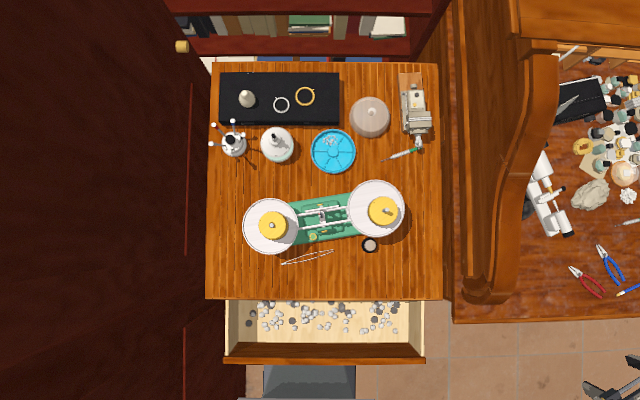

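The left pan, at about (270,226) in the top view, carries both rings. The right weight, at about (384,212), is bare and its pan is up. I'll zoom in on both views.

```bash
python3 - <<'E'
import cv2,numpy as np
t=cv2.imread('pics/top0.png');s=cv2.imread('pics/scene0.png')
r=lambda i:cv2.resize(i,None,fx=6,fy=6,interpolation=cv2.INTER_CUBIC)
a=np.hstack([r(t[192:258,239:304]),r(t[176:242,345:410])])
cv2.imwrite('pics/z1.png',a)
b=np.hstack([r(s[176:242,238:303]),r(s[196:262,335:400])])
cv2.imwrite('pics/z2.png',b)
E
```

```text
(no output)
```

View pics/z1.png

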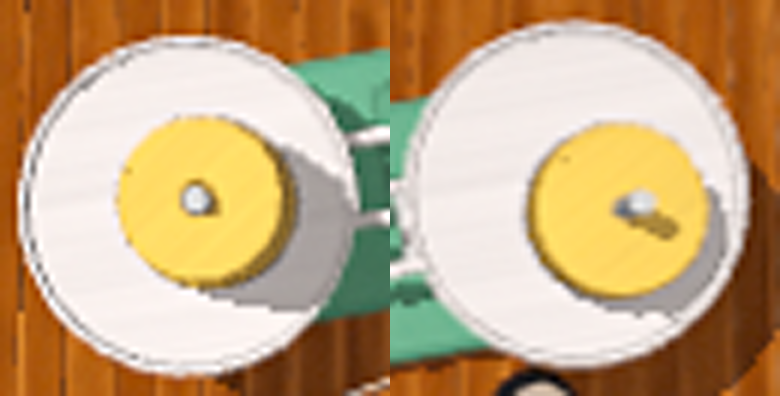

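View pics/z2.png

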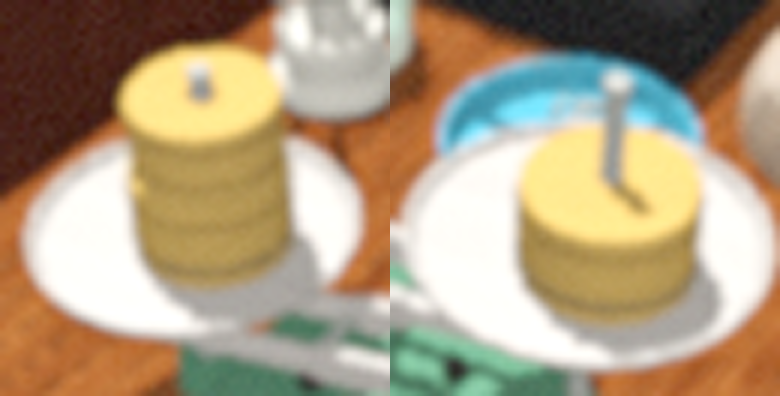

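The zooms show the stem ends as pale dots. In the top view they are at about (271,224) left and (386.6,209) right. In the scene view they are at about (271,187) left and (372,209) right.

```bash
python3 - <<'E'
from h import *
np.set_printoptions(precision=1,suppress=True)
for l,n,uv,z in [('L stem','top',(270.9,224.2),156),('L ring','top',(272.1,225.1),146),('L pan','top',(269.8,225.8),84),('L stem','scene',(270.9,186.8),156),('L ring','scene',(271.1,191.1),146),
 ('R stem','top',(386.6,209.3),176),('R brass','top',(382.9,210.4),138),('R pan','top',(376.1,207.9),104),('R stem','scene',(372.4,208.8),176),('R brass','scene',(371.4,226.4),138)]:
    print(l,n,at(n,uv,z))
s=env.get_state();print(s['orientation'],s['time_s'])
for n in('scene','top'):print(cam(n)[2][:3,3])
E
```

```text
L stem top [546.4  64.4 156. ]
L ring top [544.9  63.1 146. ]
L pan top [544.7  73.9  84. ]
L stem scene [548.5  66.1 156. ]
L ring scene [547.5  65.9 146. ]
R stem top [ 574.8 -153.   176. ]
R brass top [ 574.9 -152.3  138. ]
R pan top [ 581.9 -143.9  104. ]
R stem scene [ 578. -151.  176.]
R brass scene [ 575. -153.  138.]
[-3.1  0.   0.4] 0.9
[  41.5 -434.   639.1]
[527.4 -17.3 964.7]
```

```bash
cat >> h.py <<'E'
def rel(P):
    s=env.get_state(); from math import cos,sin
    y=s['orientation'][2]; d=np.array(P)-s['position']
    return np.round([(cos(y)*d[0]+sin(y)*d[1])/10,(sin(y)*d[0]-cos(y)*d[1])/10,-d[2]/10],3),s
E
python3 - <<'E'
from h import *
r,s=rel([546.5,64.8,260]);print(r,s['orientation'],env.get_state()['position'])
for z in(100,150,200,250):print(z,proj('scene',[563,-44,z]),proj('top',[563,-44,z]))
E
```

```text
[ 52.103 -44.783  -2.041] [-3.14157936e+00  2.80294034e-06  4.45790246e-01] [ 269.4752811  -563.91443173  239.59088449]
100 [319.82858305 224.26793991] [326.96281357 217.01366115]
150 [319.35264492 204.19449699] [327.7712476  215.94571358]
200 [318.84132794 182.6225555 ] [328.68497497 214.73858835]
250 [318.29063124 159.38187174] [329.72599007 213.36319419]
```

>>> step_arm:
  deltas:
    - {"dz": -2}
    - {"dx": 5.2, "dy": -4.5}
    - {"dx": 5.2, "dy": -4.5}
    - {"dx": 5.2, "dy": -4.5}
    - {"dx": 5.2, "dy": -4.5}
    - {"dx": 5.2, "dy": -4.5}
    - {"dx": 5.2, "dy": -4.5}
    - {"dx": 5.2, "dy": -4.5}
    - {"dx": 5.2, "dy": -4.5}
    - {"dx": 5.2, "dy": -4.5}
  claw: 1

```text
invalid input
```

```bash
python3 - <<'E'
from h import *
r,s=rel([546.5,64.8,210]);print(r,s['orientation'],s['position'],s['time_s'])
E
```

```text
[ 52.103 -44.783   2.959] [-3.14157936e+00  2.80294034e-06  4.45790246e-01] [ 269.4752811  -563.91443173  239.59088449] 0.9
```

>>> step_arm:
  deltas:
    - {"dx": 0, "dy": 0, "dz": -2, "roll": 0}
    - {"dx": 4, "dy": -3.4, "dz": 0, "roll": 0}
    - {"dx": 4, "dy": -3.4, "dz": 0, "roll": 0}
    - {"dx": 4, "dy": -3.4, "dz": 0, "roll": 0}
    - {"dx": 4, "dy": -3.4, "dz": 0, "roll": 0}
    - {"dx": 4, "dy": -3.4, "dz": 0, "roll": 0}
    - {"dx": 4, "dy": -3.4, "dz": 0, "roll": 0}
    - {"dx": 4, "dy": -3.4, "dz": 0, "roll": 0}
    - {"dx": 4, "dy": -3.4, "dz": 0, "roll": 0}
    - {"dx": 4, "dy": -3.4, "dz": 0, "roll": 0}
  claw: 1

```text
time_s: 2.15
position: [463.0, -131.0, 259.9]
orientation: [3.141, -0.001, 0.446]
contact_force: [-0.5, 0.6, -0.6]
gripper_width: 91.6
gripper_force: 0.0
```

```bash
python3 - <<'E'
from h import *
r,s=rel([546.5,64.8,210]);print(r,s['orientation'],s['position'],s['time_s'])
E
```

```text
[ 15.98  -14.067   4.988] [ 3.14106127e+00 -5.83338127e-04  4.45691201e-01] [ 462.95347137 -131.01158518  259.88325104] 2.15
```

>>> step_arm:
  deltas:
    - {"dx": 4, "dy": -3.5, "dz": 0, "roll": 0}
    - {"dx": 4, "dy": -3.5, "dz": 0, "roll": 0}
    - {"dx": 4, "dy": -3.5, "dz": 0, "roll": 0}
    - {"dx": 4.1, "dy": -3.68, "dz": 0, "roll": 0}
    - {"dx": 0, "dy": 0, "dz": 3, "roll": 0}
    - {"dx": 0, "dy": 0, "dz": 2, "roll": 0}
    - {"dx": 0, "dy": 0, "dz": 0, "roll": 0}
    - {"dx": 0, "dy": 0, "dz": 0, "roll": 0}

```text
time_s: 3.15
position: [547.0, 64.7, 210.4]
orientation: [3.141, -0.001, 0.446]
contact_force: [-0.1, 0.1, -0.1]
gripper_width: 91.9
gripper_force: 0.0
```

```bash
python3 - <<'E'
from h import *
r,s=rel([546.5,64.8,160]);print(r,s['orientation'],s['position'],s['time_s'],s['contact_force'])
i=env.get_image('scene');cv2.imwrite('pics/a.png',cv2.resize(i[120:240,210:330],None,fx=5,fy=5,interpolation=cv2.INTER_CUBIC))
p=s['position'];print(proj('scene',p),proj('scene',p+[0,0,-25]))
E
```

```text
[-0.035 -0.033  5.042] [ 3.14127175e+00 -9.01005989e-04  4.45518177e-01] [546.95694617  64.65195839 210.42193233] 3.15 [-0.10568145  0.13414778 -0.11668525]
[268.52230346 164.26360676] [269.65123655 175.09756471]
```

View pics/a.png

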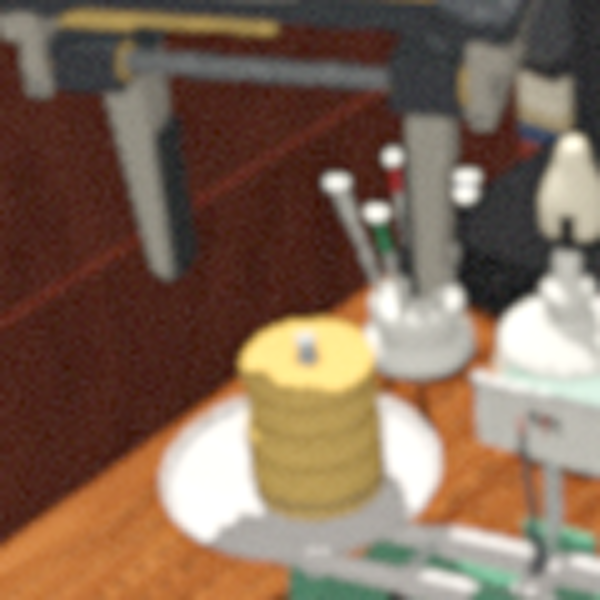

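The fingertips straddle the stack evenly: the tip midpoint is at about (270,178) and the ring disc at (271.6,191). I'll go down so the tips just cover the upper ring.

>>> step_arm:
  deltas:
    - {"dx": 0, "dy": 0, "dz": 2, "roll": 0}
    - {"dx": 0, "dy": 0, "dz": 1.5, "roll": 0}
    - {"dx": 0, "dy": 0, "dz": 1, "roll": 0}
    - {"dx": 0, "dy": 0, "dz": 0.55, "roll": 0}
    - {"dx": 0, "dy": 0, "dz": 0, "roll": 0}
    - {"dx": 0, "dy": 0, "dz": 0, "roll": 0}

```text
time_s: 3.95
position: [546.8, 64.8, 159.5]
orientation: [3.141, -0.001, 0.446]
contact_force: [-0.4, -0.3, 0.3]
gripper_width: 92.0
gripper_force: 0.0
```

>>> step_arm:
  deltas:
    - {"dx": 0, "dy": 0, "dz": 0, "roll": 0}
    - {"dx": 0, "dy": 0, "dz": 0, "roll": 0}
    - {"dx": 0, "dy": 0, "dz": 0, "roll": 0}
    - {"dx": 0, "dy": 0, "dz": 0, "roll": 0}
  claw: 0.63
  force: 4

```text
time_s: 4.45
position: [546.5, 64.8, 159.1]
orientation: [3.142, -0.0, 0.446]
contact_force: [0.0, 0.4, -0.8]
gripper_width: 57.8
gripper_force: 0.0
```

```bash
python3 - <<'E'
from h import *
r,s=rel([546.5,64.8,160]);print(r,s['time_s'],s['contact_force'],s['gripper_width'])
a=env.get_image('scene')[120:240,210:330];b=env.get_image('top')[192:258,239:304]
cv2.imwrite('pics/b.png',np.hstack([cv2.resize(a,(400,400),interpolation=2),cv2.resize(b,(400,400),interpolation=2)]))
E
```

```text
[-0.001 -0.003 -0.086] 4.45 [ 0.03333901  0.37142061 -0.78564594] 57.768481012349675
```

View pics/b.png

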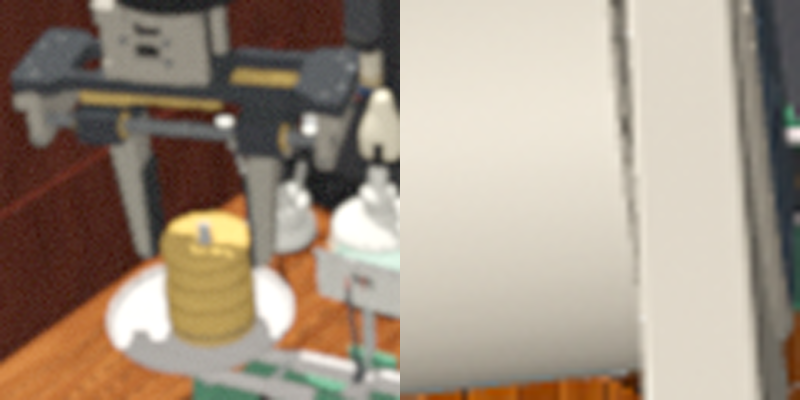

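The tips sit level with the upper ring, with no contact so far. I'll close gently.

>>> step_arm:
  deltas:
    - {"dx": 0, "dy": 0, "dz": 0, "roll": 0}
    - {"dx": 0, "dy": 0, "dz": 0, "roll": 0}
  claw: 0.6

```text
time_s: 4.8
position: [546.4, 64.9, 159.1]
orientation: [-3.141, 0.0, 0.446]
contact_force: [-1.3, 1.9, 0.8]
gripper_width: 55.3
gripper_force: 0.7
```

>>> step_arm:
  deltas:
    - {"dx": 0, "dy": 0, "dz": 0, "roll": 0}
    - {"dx": 0, "dy": 0, "dz": 0, "roll": 0}
    - {"dx": 0, "dy": 0, "dz": 0, "roll": 0}
  claw: 0.56
  force: 4

```text
time_s: 5.18
position: [546.5, 64.8, 159.1]
orientation: [-3.142, 0.0, 0.446]
contact_force: [-1.1, 1.5, 0.4]
gripper_width: 54.4
gripper_force: 4.0
```

>>> step_arm:
  deltas:
    - {"dx": 0, "dy": 0, "dz": 0, "roll": 0}
    - {"dx": 0, "dy": 0, "dz": 0, "roll": 0}
    - {"dx": 0, "dy": -0.05, "dz": 0, "roll": 0}
    - {"dx": 0, "dy": 0, "dz": 0, "roll": 0}
  claw: 0.5
  force: 20

```text
time_s: 5.68
position: [546.4, 65.0, 159.1]
orientation: [3.141, -0.0, 0.446]
contact_force: [0.1, -0.7, -0.4]
gripper_width: 53.7
gripper_force: 20.0
```

>>> step_arm:
  deltas:
    - {"dx": 0, "dy": 0, "dz": -0.1, "roll": 0}
    - {"dx": 0, "dy": 0, "dz": -0.1, "roll": 0}
    - {"dx": 0, "dy": 0, "dz": -0.1, "roll": 0}
    - {"dx": 0, "dy": 0, "dz": 0, "roll": 0}
    - {"dx": 0, "dy": 0, "dz": 0, "roll": 0}

```text
time_s: 6.3
position: [546.2, 65.2, 162.1]
orientation: [-3.142, 0.0, 0.446]
contact_force: [0.4, -0.4, -2.7]
gripper_width: 53.9
gripper_force: 20.0
```

The force reads one ring's weight, so I have only the upper one. Lifting off.

>>> step_arm:
  deltas:
    - {"dx": 0, "dy": 0, "dz": -0.3, "roll": 0}
    - {"dx": 0, "dy": 0, "dz": -0.5, "roll": 0}
    - {"dx": 0, "dy": 0, "dz": -0.5, "roll": 0}
    - {"dx": 0, "dy": 0, "dz": -0.5, "roll": 0}
    - {"dx": 0, "dy": 0, "dz": -0.5, "roll": 0}
    - {"dx": 0, "dy": 0, "dz": -1, "roll": 0}
    - {"dx": 0, "dy": 0, "dz": -2, "roll": 0}
    - {"dx": 0, "dy": 0, "dz": -2, "roll": 0}
    - {"dx": 0, "dy": 0, "dz": 0, "roll": 0}
    - {"dx": 0, "dy": 0, "dz": 0, "roll": 0}

```text
time_s: 7.55
position: [545.9, 65.2, 234.6]
orientation: [-3.141, 0.0, 0.446]
contact_force: [-0.7, 0.3, -3.4]
gripper_width: 54.0
gripper_force: 20.0
```

```bash
python3 - <<'E'
from h import *
np.set_printoptions(precision=1,suppress=True)
r,s=rel([575.5,-152.3,235]);print(r,s['position'],s['time_s'],s['contact_force'],s['gripper_width'])
for t in('ring_top','ring_low','pan_left','pan_right'):print(t,[(np.array(d['centre']),round(d['conf'],2)) for d in env.find_in('scene',t)[:3]])
E
```

```text
[-6.7 20.9 -0. ] [545.9  65.2 234.6] 7.55 [-0.7  0.3 -3.4] 53.96197784601076
ring_top [(array([535.4,  63.4, 146.4]), 0.8)]
ring_low [(array([523.8,  49.5, 123.2]), 0.53)]
pan_left [(array([525.9,  66.9,  84.5]), 0.61)]
pan_right [(array([ 571.4, -139.4,  103.6]), 0.95)]
```

>>> step_arm:
  deltas:
    - {"dx": -0.4, "dy": 1.3, "dz": 0, "roll": 0}
    - {"dx": -0.8, "dy": 2.5, "dz": 0, "roll": 0}
    - {"dx": -1.0, "dy": 3.1, "dz": 0, "roll": 0}
    - {"dx": -1.0, "dy": 3.1, "dz": 0, "roll": 0}
    - {"dx": -1.0, "dy": 3.1, "dz": 0, "roll": 0}
    - {"dx": -1.0, "dy": 3.1, "dz": 0, "roll": 0}
    - {"dx": -0.8, "dy": 2.5, "dz": 0, "roll": 0}
    - {"dx": -0.7, "dy": 2.2, "dz": 0, "roll": 0}
    - {"dx": 0, "dy": 0, "dz": 0, "roll": 0}
    - {"dx": 0, "dy": 0, "dz": 0, "roll": 0}

```text
time_s: 9.0
position: [575.7, -152.0, 234.9]
orientation: [-3.141, 0.0, 0.445]
contact_force: [-1.0, 0.0, -2.2]
gripper_width: 53.6
gripper_force: 20.0
```

>>> step_arm:
  deltas:
    - {"dx": 0, "dy": 0, "dz": 1, "roll": 0}
    - {"dx": 0, "dy": 0, "dz": 0.8, "roll": 0}
    - {"dx": 0, "dy": 0, "dz": 0.4, "roll": 0}
    - {"dx": 0, "dy": 0, "dz": 0, "roll": 0}
    - {"dx": 0, "dy": 0, "dz": 0, "roll": 0}

```text
time_s: 9.62
position: [576.1, -152.2, 213.3]
orientation: [3.141, -0.0, 0.446]
contact_force: [0.1, 1.4, -2.3]
gripper_width: 53.7
gripper_force: 20.0
```

```bash
python3 - <<'E'
from h import *
np.set_printoptions(precision=2,suppress=True)
r,s=rel([575.5,-152.3,203]);print(r,s['position'],s['time_s'],s['contact_force'],s['gripper_width'])
i=env.get_image('scene');p=s['position'];print(proj('scene',p-[0,0,13]),proj('scene',p-[0,0,27]),proj('scene',[575.5,-152.3,176]))
cv2.imwrite('pics/c.png',cv2.resize(i[170:270,320:420],(600,600),interpolation=2))
E
```

```text
[-0.06 -0.02  1.02] [ 576.08 -152.25  213.25] 9.625 [ 0.07  1.44 -2.29] 53.74790251770489
[373.24 198.6 ] [372.8  204.98] [372.34 209.75]
```

View pics/c.png

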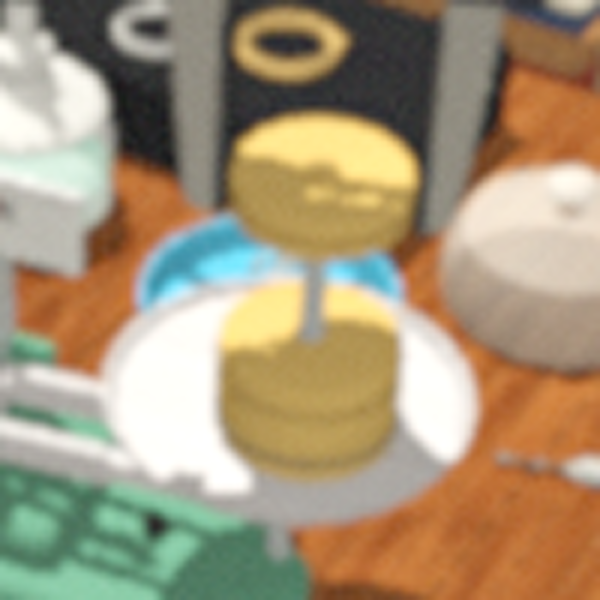

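The ring spans x = 229–420 in the crop, so it sits about 0.4 px right of the predicted TCP. The stem is at about x = 313. I'll nudge over and lower to feel.

>>> step_arm:
  deltas:
    - {"dx": -0.05, "dy": -0.05, "dz": 0.3, "roll": 0}
    - {"dx": 0, "dy": 0, "dz": 0.3, "roll": 0}
    - {"dx": 0, "dy": 0, "dz": 0, "roll": 0}
    - {"dx": 0, "dy": 0, "dz": 0, "roll": 0}

```text
time_s: 10.18
position: [575.3, -152.0, 207.1]
orientation: [-3.142, 0.0, 0.446]
contact_force: [-0.2, -0.3, -2.3]
gripper_width: 53.7
gripper_force: 20.0
```

>>> step_arm:
  deltas:
    - {"dx": 0, "dy": 0, "dz": 0.2, "roll": 0}
    - {"dx": 0, "dy": 0, "dz": 0.2, "roll": 0}
    - {"dx": 0, "dy": 0, "dz": 0.1, "roll": 0}
    - {"dx": 0, "dy": 0, "dz": 0, "roll": 0}

```text
time_s: 10.68
position: [575.2, -152.0, 202.0]
orientation: [-3.141, 0.0, 0.446]
contact_force: [-0.4, 0.4, -3.1]
gripper_width: 53.8
gripper_force: 20.0
```

>>> step_arm:
  deltas:
    - {"dx": 0, "dy": 0, "dz": 0.1, "roll": 0}
    - {"dx": 0, "dy": 0, "dz": 0.1, "roll": 0}
    - {"dx": 0, "dy": 0, "dz": 0, "roll": 0}

```text
time_s: 11.05
position: [575.2, -152.0, 200.0]
orientation: [-3.142, 0.0, 0.446]
contact_force: [-0.2, 0.0, -1.3]
gripper_width: 53.3
gripper_force: 20.0
```

>>> step_arm:
  deltas:
    - {"dx": 0, "dy": 0, "dz": 0.1, "roll": 0}
    - {"dx": 0, "dy": 0, "dz": 0.1, "roll": 0}
    - {"dx": 0, "dy": 0, "dz": 0, "roll": 0}

```text
time_s: 11.42
position: [575.2, -152.0, 198.0]
orientation: [-3.141, 0.0, 0.446]
contact_force: [-0.4, -0.1, -2.0]
gripper_width: 53.8
gripper_force: 20.0
```

>>> step_arm:
  deltas:
    - {"dx": 0, "dy": 0, "dz": 0.1, "roll": 0}
    - {"dx": 0, "dy": 0, "dz": 0, "roll": 0}

```text
time_s: 11.68
position: [575.2, -152.0, 197.0]
orientation: [-3.142, 0.0, 0.446]
contact_force: [-0.7, -0.8, -1.8]
gripper_width: 53.7
gripper_force: 20.0
```

>>> step_arm:
  deltas:
    - {"dx": 0, "dy": 0, "dz": 0.1, "roll": 0}
    - {"dx": 0, "dy": 0, "dz": 0, "roll": 0}

```text
time_s: 11.92
position: [575.2, -152.0, 196.0]
orientation: [-3.141, 0.0, 0.446]
contact_force: [0.1, 0.7, -2.6]
gripper_width: 53.9
gripper_force: 20.0
```

```bash
python3 - <<'E'
from h import *
np.set_printoptions(precision=2,suppress=True)
F=[]
for k in range(6):
    i=env.get_image('scene');s=env.get_state();F.append(s['contact_force'])
print(np.mean(F,0),np.std(F,0),s['position'],s['ft_torque'])
a=cv2.imread('pics/scene0.png')
f=lambda j:cv2.resize(j[180:280,300:410],(400,364),interpolation=2)
cv2.imwrite('pics/d.png',np.hstack([f(a),f(i)]))
E
```

```text
[-0.05  0.12 -2.04] [0.34 0.4  0.52] [ 575.29 -152.01  196.1 ] [ 0.03  0.01 -0.  ]
```

View pics/d.png

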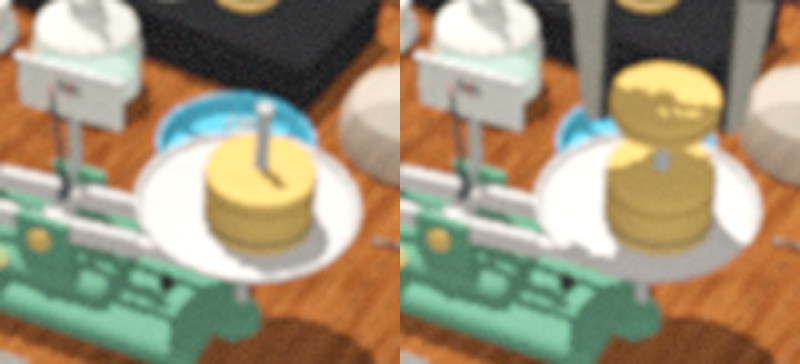

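The pan has not moved: its edge and the brass are at the same pixels in both crops. The ring's underside is about 7 mm below where the stem end should be and nothing resists, so it looks threaded. I'll continue slowly.

>>> step_arm:
  deltas:
    - {"dx": 0, "dy": 0, "dz": 0.15, "roll": 0}
    - {"dx": 0, "dy": 0, "dz": 0.15, "roll": 0}
    - {"dx": 0, "dy": 0, "dz": 0.15, "roll": 0}
    - {"dx": 0, "dy": 0, "dz": 0.15, "roll": 0}
    - {"dx": 0, "dy": 0, "dz": 0, "roll": 0}

```text
time_s: 12.85
position: [575.2, -152.0, 189.9]
orientation: [-3.141, 0.0, 0.446]
contact_force: [0.1, 0.2, -2.8]
gripper_width: 53.7
gripper_force: 20.0
```

```bash
cat > chk.py <<'E'
from h import *
np.set_printoptions(precision=2,suppress=True)
F=[]
for k in range(6):
    i=env.get_image('scene');s=env.get_state();F.append(s['contact_force'])
print(np.mean(F,0),s['position'],s['ft_torque'],s['time_s'])
a=cv2.imread('pics/scene0.png')
# vertical shift of the right weight's lower edge, left-pan, pointer
for n,(u0,u1,v0,v1) in dict(Rlow=(352,392,236,262),L=(242,290,208,230),ptr=(308,326,200,232)).items():
    r=cv2.matchTemplate(i[v0-10:v1+10,u0-8:u1+8],a[v0:v1,u0:u1],cv2.TM_CCOEFF_NORMED)
    _,m,_,l=cv2.minMaxLoc(r);x,y=l;c=r[max(y-1,0):y+2,x]
    sub=0 if len(c)<3 else (c[0]-c[2])/(2*(c[0]+c[2]-2*c[1]))
    print(n,'du',x-8,'dv',round(float(y-10+sub),2),round(m,2))
E
python3 chk.py; python3 -c "
from h import *
print([proj('scene',[575.5,-152.3,z])[1]-proj('scene',[575.5,-152.3,102])[1] for z in(92,82)])"
```

```text
[ 0.22  0.09 -2.07] [ 575.31 -152.05  190.15] [-0.01 -0.02 -0.01] 13.15
Rlow du 0 dv -0.45 0.88
L du 0 dv -0.04 0.99
ptr du 0 dv -0.01 1.0
[np.float64(3.9416573853787895), np.float64(7.826090823444673)]
```

Left pan and pointer are unmoved while the ring is about 13 mm below the stem's end, so it is threaded.

>>> step_arm:
  deltas:
    - {"dx": 0, "dy": 0, "dz": 0.2, "roll": 0}
    - {"dx": 0, "dy": 0, "dz": 0.2, "roll": 0}
    - {"dx": 0, "dy": 0, "dz": 0.2, "roll": 0}
    - {"dx": 0, "dy": 0, "dz": 0.2, "roll": 0}
    - {"dx": 0, "dy": 0, "dz": 0.2, "roll": 0}
    - {"dx": 0, "dy": 0, "dz": 0.2, "roll": 0}
    - {"dx": 0, "dy": 0, "dz": 0.2, "roll": 0}
    - {"dx": 0, "dy": 0, "dz": 0.2, "roll": 0}
    - {"dx": 0, "dy": 0, "dz": 0, "roll": 0}

```text
time_s: 14.28
position: [575.1, -152.0, 173.9]
orientation: [-3.141, 0.0, 0.446]
contact_force: [0.6, -0.3, -2.5]
gripper_width: 53.8
gripper_force: 20.0
```

```bash
python3 chk.py
```

```text
[-0.02  0.01 -2.47] [ 575.32 -152.02  174.16] [ 0.04 -0.03 -0.  ] 14.575
Rlow du 0 dv -0.36 0.86
L du 0 dv -0.04 0.99
ptr du 0 dv -0.01 1.0
```

>>> step_arm:
  deltas:
    - {"dx": 0, "dy": 0, "dz": 0.1, "roll": 0}
    - {"dx": 0, "dy": 0, "dz": 0.1, "roll": 0}
    - {"dx": 0, "dy": 0, "dz": 0.1, "roll": 0}
    - {"dx": 0, "dy": 0, "dz": 0.1, "roll": 0}
    - {"dx": 0, "dy": 0, "dz": 0.1, "roll": 0}
    - {"dx": 0, "dy": 0, "dz": 0.1, "roll": 0}
    - {"dx": 0, "dy": 0, "dz": 0.1, "roll": 0}
    - {"dx": 0, "dy": 0, "dz": 0.1, "roll": 0}
    - {"dx": 0, "dy": 0, "dz": 0, "roll": 0}

```text
time_s: 15.7
position: [575.2, -152.0, 166.0]
orientation: [-3.141, 0.0, 0.446]
contact_force: [-0.4, -0.1, -1.8]
gripper_width: 53.7
gripper_force: 20.0
```

```bash
python3 chk.py
```

```text
[-0.   -0.19 -2.08] [ 575.3  -152.02  166.14] [ 0.02 -0.   -0.  ] 16.0
Rlow du 0 dv -0.32 0.85
L du 0 dv -0.04 0.99
ptr du 0 dv -0.01 1.0
```

>>> step_arm:
  deltas:
    - {"dx": 0, "dy": 0, "dz": 0.1, "roll": 0}
    - {"dx": 0, "dy": 0, "dz": 0.1, "roll": 0}
    - {"dx": 0, "dy": 0, "dz": 0.1, "roll": 0}
    - {"dx": 0, "dy": 0, "dz": 0.1, "roll": 0}
    - {"dx": 0, "dy": 0, "dz": 0, "roll": 0}

```text
time_s: 16.62
position: [575.3, -152.0, 162.0]
orientation: [3.142, -0.0, 0.446]
contact_force: [0.5, -0.4, -0.7]
gripper_width: 53.9
gripper_force: 20.0
```

```bash
python3 chk.py
```

```text
[ 0.52  0.05 -0.44] [ 575.32 -152.04  162.14] [ 0.01 -0.01  0.04] 16.925
Rlow du 0 dv 0.66 0.85
L du 0 dv -1.0 0.99
ptr du 0 dv -0.08 0.99
```

Contact came at about 165 mm, as expected, and the pan is sinking with the ring. I'll ride it down to level.

>>> step_arm:
  deltas:
    - {"dx": 0, "dy": 0, "dz": 0.1, "roll": 0}
    - {"dx": 0, "dy": 0, "dz": 0.1, "roll": 0}
    - {"dx": 0, "dy": 0, "dz": 0.1, "roll": 0}
    - {"dx": 0, "dy": 0, "dz": 0.1, "roll": 0}
    - {"dx": 0, "dy": 0, "dz": 0.1, "roll": 0}
    - {"dx": 0, "dy": 0, "dz": 0, "roll": 0}

```text
time_s: 17.68
position: [575.3, -152.0, 157.0]
orientation: [3.142, -0.0, 0.446]
contact_force: [-0.5, -0.2, -0.5]
gripper_width: 53.6
gripper_force: 20.0
```

```bash
python3 chk.py
```

```text
[ 0.36  0.38 -0.15] [ 575.29 -152.03  157.12] [-0.01 -0.   -0.02] 17.975
Rlow du -1 dv 2.44 0.83
L du 0 dv -2.74 0.98
ptr du 0 dv -0.19 0.95
```

>>> step_arm:
  deltas:
    - {"dx": 0, "dy": 0, "dz": 0.1, "roll": 0}
    - {"dx": 0, "dy": 0, "dz": 0.1, "roll": 0}
    - {"dx": 0, "dy": 0, "dz": 0, "roll": 0}

```text
time_s: 18.35
position: [575.3, -152.0, 155.0]
orientation: [3.142, -0.0, 0.446]
contact_force: [0.4, 0.1, 0.2]
gripper_width: 53.6
gripper_force: 20.0
```

```bash
python3 chk.py; python3 - <<'E'
import sys; sys.path.insert(0,'.')
from h import *
a=cv2.resize(env.get_image('scene')[170:270,230:400],(800,470),interpolation=2);cv2.imwrite('pics/e.png',a)
E
```

```text
[ 0.61 -0.04  0.09] [ 575.27 -152.03  155.09] [-0.   -0.01  0.03] 18.65
Rlow du -1 dv 3.22 0.83
L du 0 dv -3.38 0.98
ptr du 0 dv -0.24 0.94
```

View pics/e.png

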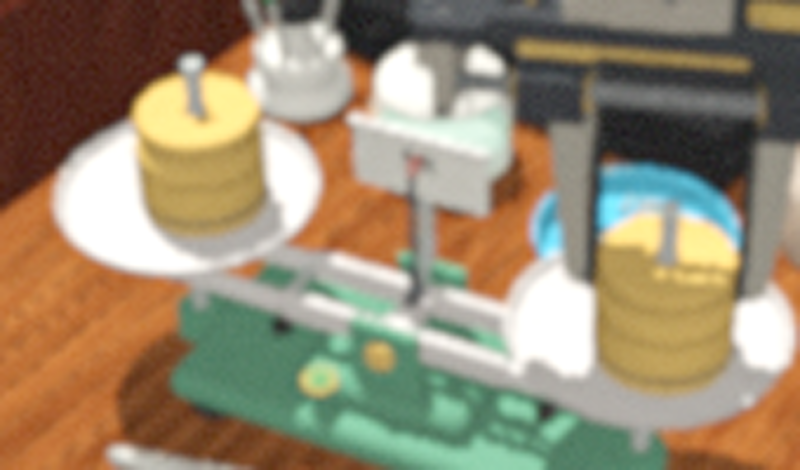

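The pointer is at the level mark (about (413,165) in the crop), the ring lies on the brass with the stem through it, and the force is about 0. Releasing gently.

>>> step_arm:
  deltas:
    - {"dx": 0, "dy": 0, "dz": 0, "roll": 0}
    - {"dx": 0, "dy": 0, "dz": 0, "roll": 0}
  force: 4

```text
time_s: 18.95
position: [575.3, -152.0, 155.1]
orientation: [3.142, -0.0, 0.446]
contact_force: [0.7, 0.1, -0.9]
gripper_width: 54.9
gripper_force: 4.0
```

>>> step_arm:
  deltas:
    - {"dx": 0, "dy": 0, "dz": 0, "roll": 0}
    - {"dx": 0, "dy": 0, "dz": 0, "roll": 0}
    - {"dx": 0, "dy": 0, "dz": 0, "roll": 0}
    - {"dx": 0, "dy": 0, "dz": 0, "roll": 0}
  claw: 0.61

```text
time_s: 19.45
position: [575.3, -152.0, 155.1]
orientation: [-3.142, 0.0, 0.446]
contact_force: [0.5, 0.4, -0.7]
gripper_width: 56.3
gripper_force: 0.0
```

>>> step_arm:
  deltas:
    - {"dx": 0, "dy": 0, "dz": 0, "roll": 0}
    - {"dx": 0, "dy": 0, "dz": 0, "roll": 0}
    - {"dx": 0, "dy": 0, "dz": 0, "roll": 0}
    - {"dx": 0, "dy": 0, "dz": 0, "roll": 0}
  claw: 0.85

```text
time_s: 19.95
position: [575.3, -152.0, 155.1]
orientation: [-3.142, -0.0, 0.446]
contact_force: [0.3, -0.3, 0.8]
gripper_width: 78.3
gripper_force: 0.0
```

>>> step_arm:
  deltas:
    - {"dx": 0, "dy": 0, "dz": -0.5, "roll": 0}
    - {"dx": 0, "dy": 0, "dz": -1, "roll": 0}
    - {"dx": 0, "dy": 0, "dz": -2, "roll": 0}
    - {"dx": 0, "dy": 0, "dz": -4, "roll": 0}
    - {"dx": 0, "dy": 0, "dz": -4, "roll": 0}
    - {"dx": 0, "dy": 0, "dz": -3, "roll": 0}
    - {"dx": 0, "dy": 0, "dz": 0, "roll": 0}
    - {"dx": 0, "dy": 0, "dz": 0, "roll": 0}
    - {"dx": 0, "dy": 0, "dz": 0, "roll": 0}
    - {"dx": 0, "dy": 0, "dz": 0, "roll": 0}

```text
time_s: 21.2
position: [574.8, -151.9, 299.0]
orientation: [-3.14, 0.001, 0.446]
contact_force: [0.1, -0.2, -0.5]
gripper_width: 78.2
gripper_force: 0.0
```

>>> step_arm:
  deltas:
    - {"dx": 0, "dy": 0, "dz": 0, "roll": 0}
    - {"dx": 0, "dy": 0, "dz": 0, "roll": 0}
    - {"dx": 0, "dy": 0, "dz": 0, "roll": 0}
    - {"dx": 0, "dy": 0, "dz": 0, "roll": 0}
    - {"dx": 0, "dy": 0, "dz": 0, "roll": 0}
    - {"dx": 0, "dy": 0, "dz": 0, "roll": 0}
    - {"dx": 0, "dy": 0, "dz": 0, "roll": 0}
    - {"dx": 0, "dy": 0, "dz": 0, "roll": 0}

```text
time_s: 22.2
position: [575.3, -152.0, 300.1]
orientation: [3.142, -0.0, 0.446]
contact_force: [0.9, -0.6, -0.0]
gripper_width: 78.3
gripper_force: 0.0
```

```bash
python3 chk.py; python3 - <<'E'
from h import *
a=cv2.resize(env.get_image('scene')[170:270,230:400],(800,470),interpolation=2);cv2.imwrite('pics/f.png',a)
E
python3 chk.py
```

```text
[ 0.11 -0.01 -0.15] [ 575.28 -152.02  300.09] [-0.01 -0.04  0.  ] 22.5
Rlow du 0 dv 3.82 0.97
L du 0 dv -3.38 0.98
ptr du 0 dv -0.25 0.94
[-0.22 -0.18  0.01] [ 575.28 -152.03  300.08] [ 0.05 -0.01  0.02] 22.85
Rlow du 0 dv 3.82 0.97
L du 0 dv -3.38 0.98
ptr du 0 dv -0.24 0.94
```

View pics/f.png

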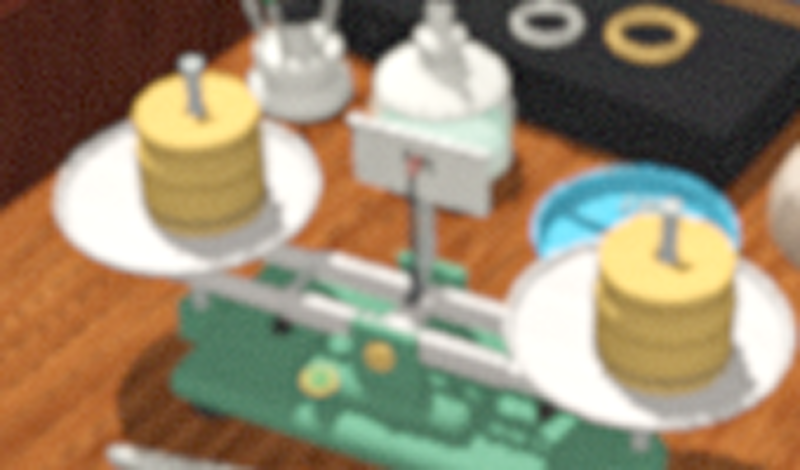

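One ring lies flat on each weight, the pointer is steady at the level mark at about (413,165), and the hand is clear. Handing in.

```bash
python3 -c "
from workcell import env
print(env.close_job())"
```

```text
the job is handed in; nothing more can be done
None
```

The upper ring now lies on the brass of the previously bare right weight, the beam is at rest and level with one ring on each weight, and the job is handed in at about 23 s.

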